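# Load the sample carrier for the next run

### The job

Load the aluminium sample carrier for the next run: stand the wide jar with the blue patch on its lid, the amber vial and the two blue-capped vials in it, each fully down in its own well - the jar in the black insert, the amber vial in the brown one, one blue-capped vial in each of the two blue ones. The slim white-capped vial and the smaller plain white bottle look much the same but are not part of the run: leave them standing where they are. The vials are full, so keep every one upright and set them down rather than dropping them.

Things in the scene. Friction and masses are not known exactly. Their poses are not given: they have to be found in the camera images.
- jar_mid (a point): Wide white screw-capped jar with a blue printed patch on its white lid, 34 mm across and 56 mm tall, standing upright on the bench at the start. This point is its centre, half-way up; z is its axis, up. About 35 g. In its well all but its lowest 14 mm stands above the insert, so hold it above that.
- amber_vial_mid (a point): Amber-brown glass vial with a white cap, 22 mm across and 55 mm tall, standing upright on the bench at the start. This point is its centre, half-way up; z is its axis, up. About 20 g. In its well all but its lowest 14 mm stands above the insert, so hold it above that.
- blue_vial_1_mid (a point): Slim white vial with a BLUE cap, one of two alike, 16 mm across and 41 mm tall, standing upright on the bench at the start. This point is its centre, half-way up; z is its axis, up. About 15 g. In its well all but its lowest 14 mm stands above the insert, so hold it above that.
- blue_vial_2_mid (a point): Slim white vial with a BLUE cap, one of two alike, 16 mm across and 41 mm tall, standing upright on the bench at the start. This point is its centre, half-way up; z is its axis, up. About 15 g. In its well all but its lowest 14 mm stands above the insert, so hold it above that.
- white_vial_mid (a point): Slim white vial with a WHITE cap, otherwise the twin of the blue-capped ones, 16 mm across and 41 mm tall, standing upright on the bench at the start. This point is its centre, half-way up; z is its axis, up. A used blank: it stays where it is.
- white_bottle_mid (a point): Plain white bottle with a plain white cap, like the jar but smaller and with no blue on its lid, 28 mm across and 44 mm tall, standing upright on the bench at the start. This point is its centre, half-way up; z is its axis, up. A spare empty: it stays where it is.
- well_jar_floor (a point): Insert for the wide jar: black block 62 x 62 x 18 mm with a round blind well 50 mm across, 14 mm deep, mouth chamfered 2 mm. Point: middle of the well's floor, 8 mm above the bench, 14 mm under the insert's top face. z up, y along the row of inserts. Four inserts at 64 mm centres, in any order, in a fixed aluminium tray 70 x 264 mm, rim 12 mm, low wire handle at each end.
- well_amber_floor (a point): Insert for the amber vial: brown block 62 x 62 x 18 mm with a round blind well 38 mm across, 14 mm deep, mouth chamfered 2 mm. Point: middle of the well's floor, 8 mm above the bench, 14 mm under the insert's top face. z up, y along the row of inserts.
- well_blue_1_floor (a point): Insert for a blue-capped vial (either one): blue block 62 x 62 x 18 mm with a round blind well 31 mm across, 14 mm deep, mouth chamfered 2 mm. Point: middle of the well's floor, 8 mm above the bench, 14 mm under the insert's top face. z up, y along the row of inserts.
- well_blue_2_floor (a point): Insert for a blue-capped vial (either one): blue block 62 x 62 x 18 mm with a round blind well 31 mm across, 14 mm deep, mouth chamfered 2 mm. Point: middle of the well's floor, 8 mm above the bench, 14 mm under the insert's top face. z up, y along the row of inserts.
There are look-alikes about, which are no part of the job. Leave any pink look-alike of the part that bears white_bottle_mid alone. What is shaped like the part that bears jar_mid but turquoise is not meant.

How it is judged (in metres and radians):
At the end, for the whole second after the job is handed in: Jar, amber vial and blue-capped vials each stand upright (0.15 rad), at rest and released in their own well (a blue-capped vial in each blue one): base within 4 mm of its floor, centre within 12 mm of its middle. The white-capped vial and the plain bottle stand within 20 mm of where they were (horizontal distance between jar_mid and well_jar_floor below 0.012 m and z of jar_mid in the frame of well_jar_floor below 0.032 m and horizontal distance between amber_vial_mid and well_amber_floor below 0.012 m and z of amber_vial_mid in the frame of well_amber_floor below 0.0315 m and ((horizontal distance between blue_vial_1_mid and well_blue_1_floor below 0.012 m and z of blue_vial_1_mid in the frame of well_blue_1_floor below 0.0245 m and horizontal distance between blue_vial_2_mid and well_blue_2_floor below 0.012 m and z of blue_vial_2_mid in the frame of well_blue_2_floor below 0.0245 m) or (horizontal distance between blue_vial_1_mid and well_blue_2_floor below 0.012 m and z of blue_vial_1_mid in the frame of well_blue_2_floor below 0.0245 m and horizontal distance between blue_vial_2_mid and well_blue_1_floor below 0.012 m and z of blue_vial_2_mid in the frame of well_blue_1_floor below 0.0245 m)) and angle between each of jar_mid, amber_vial_mid, blue_vial_1_mid, blue_vial_2_mid, white_vial_mid, white_bottle_mid's own z axis and vertical below 0.15 rad and linear speed of each of jar, amber_vial, blue_vial_1, blue_vial_2 below 0.02 m/s and distance of each of white_vial_mid, white_bottle_mid from where it was at the start of the episode below 0.02 m); the robot touches nothing.
It fails at once if a vial or the jar is tipped more than 0.6 rad (35 degrees) (angle between any of jar_mid, amber_vial_mid, blue_vial_1_mid, blue_vial_2_mid, white_vial_mid, white_bottle_mid's own z axis and vertical above 0.6 rad).
It fails at once if a vial or the jar is dropped (out of the fingers and faster than 0.75 m/s, a fall of some 30 mm) ((contact force between the fingers and jar below 0.02 N and linear speed of jar above 0.75 m/s) or (contact force between the fingers and amber_vial below 0.02 N and linear speed of amber_vial above 0.75 m/s) or (contact force between the fingers and blue_vial_1 below 0.02 N and linear speed of blue_vial_1 above 0.75 m/s) or (contact force between the fingers and blue_vial_2 below 0.02 N and linear speed of blue_vial_2 above 0.75 m/s) or (contact force between the fingers and white_vial below 0.02 N and linear speed of white_vial above 0.75 m/s) or (contact force between the fingers and white_bottle below 0.02 N and linear speed of white_bottle above 0.75 m/s)).
It fails at once if the white-capped vial or the plain white bottle is moved more than 30 mm (distance of any of white_vial_mid, white_bottle_mid from where it was at the start of the episode above 0.03 m).
It also fails if it takes over 93 s, if anything falls off the work surface, if the arm or the gripper's body presses on something with over 40 N, if the wrist force passes 120 N, or if a joint passes its speed limit or range.

### The arm

A 7-joint arm with a two-finger parallel gripper is mounted at the origin on a cart in front of the work surface, level with it; the furniture and walls round the work are solid. World frame = base frame: x ahead of the robot, y to its left, z up, the work surface at z = 0. Lengths are in mm, angles in rad, forces in N, time in s.
With the tool pointing down it reaches from about 400 to 850 mm from the base axis. Payload 6.9 kg.
Tool frame: the origin (TCP) lies at the very end of the fingers, on their centre line; the grasp point (between the pads) lies 19 mm behind it; z points along the fingers, y is the line along which they close (so a half turn about z gives the same grasp; the last joint's range is limited). The gripper opens to 85 mm and grips with 20 to 120 N. Pads are 22 mm wide; open, the fingers measure 114 mm over their backs; the gripper's body (76 mm by 85 mm) begins 54 mm behind the grasp point. The pads swing forward as they close: fully open they stand 13 mm farther back than shut.
Start: joints at [1.252, 0.507, -0.238, 1.5, 0.126, 1.149, -0.155], TCP at [256.987, -569.709, 231.275] pointing down, gripper open.
Joint ranges: [-3.08, 3.08], [-0.24, 2.05], [-1.43, 1.35], [0, 2.5], [-1.52, 4.66], [0.17, 1.96], [-2.89, 2.89]. Speed limits (rad/s): [2.39, 2.39, 3.14, 3.14, 3.14, 3.14, 3.14].

### API

Orientations are given as a rotation vector (axis times angle).
In Python, from bench import manip, cams gives the robot as it stands. The module is installed in compiled form; this text tells all that it offers.
- The arm moves only by the shell command python3 -m inch 'ROWS' [OPENING]. ROWS is JSON, a list of rows, each a list of 4 numbers: the shift along the tool's x, y, z scaled (see below), then the turn about the tool's z scaled (see below). In form: [[dx, dy, dz, spin], ...]. A call has 1 to 12 rows; each row is the pose to reach, as a shift and turn from the pose commanded when the call began, along the tool's axes at that moment; what a row does not reach only later rows make up. The controller multiplies each number of a shift by 250 mm and each number of a turn by 1.5 rad. A row lasts 1/10 s, in which the tool goes at most 50 mm and 8.59 degrees, less where a joint would pass 70% of its speed; a pose out of reach is approached as far as the arm can. A call with a number of a shift or a turn outside -1 to 1 is refused whole. A call with a gripper value outside its range is refused whole. OPENING is the closure in counts, from 0 (fully open) to 255 (shut), set as the call begins (- or left out, the last holds). The fingers move at their own pace and stop on an object; the grip force is fixed at half the most. Time passes only in rows, so rows that repeat a pose let the fingers close. It gives the time, the measured TCP pose, the force, the opening and the grip force at its end, in the units of the state.
- manip.observe(): the state, without advancing time (a new reading comes with each control period).
- cams.get_image(name): name is "scene" or "top" or "wrist"; returns a dict with "color" (420x560x3 uint8, red, green, blue), "depth" (420x560 float32, mm along the optical axis (not along the pixel's ray), 0 where there is no reading), "fx", "fy", "cx", "cy" (pixels), "dist" ([k1, k2, p1, p2, k3] as OpenCV has them; the pictures are not rectified), "rvec" (rotation vector, rad) and "tvec" (3), from world to camera coordinates, as OpenCV has them. Camera axes: x right, y down, z forward; pixel columns grow to the right and rows downward; lengths in mm; the calibration is good to about 2 mm. A picture is of the moment at which its call begins.
- manip.finish_job(): hands the job in; it is judged then, once.
The state is a dict: "time": time; "q": joint angles; "joint_velocities": joint speeds; "tau": joint torques, N m; "tool_pos": TCP position; "orientation": TCP orientation; "wrist_force": force on the tool from outside, world axes, zero at the start; "moment": the same for the moment, N m; "width": finger opening in mm; "finger_force": force on a finger pad.
Only numpy, scipy, OpenCV 4.12 (cv2) and the standard library are available. Lean on these libraries where they do the work, as an engineer would, in place of code of your own. Each camera call takes 0.05 s, during which the arm holds its last target. There are 200 camera calls.

## Working session

There is one attempt and no reset: what is moved stays moved. The work goes in short steps, Python scripts to look and compute and a shell command to move; the robot and the scene stay as the last step left them, time stands still between calls to the robot, and variables do not carry over. Pictures are saved under pics/ and viewed, at most 14 in all, crops included, and the job is handed in when it is done.

```bash
mkdir -p pics
python3 - <<'E'
from bench import manip,cams
import cv2,pickle
s=manip.observe(); print({k:s[k] for k in("time","tool_pos","orientation","width","wrist_force")})
for n in("scene","top","wrist"):
    d=cams.get_image(n); pickle.dump(d,open(f"{n}0.pkl","wb")); cv2.imwrite(f"pics/{n}0.png",d["color"][...,::-1]); print(n,d["fx"],d["cx"],d["cy"],d["dist"],d["rvec"],d["tvec"])
E
```

```text
{'time': 0.0, 'tool_pos': array([ 256.70553482, -569.27528183,  230.40716346]), 'orientation': array([-3.06958680e+00, -6.60376698e-01,  6.90006734e-04]), 'width': 85.23040479251272, 'wrist_force': array([0.32579402, 0.44569346, 0.08690973])}
scene 525.7046354010846 275.8151338238605 210.53152815913447 [0.01869508 0.         0.         0.         0.        ] [ 0.6433357  -2.64921917  1.14169044] [502.90649863 204.43096647 850.70172837]
top 421.1224088537021 279.50330234177216 212.42232047693264 [-0.13301811  0.          0.          0.          0.        ] [ 2.14445373 -2.18721405  0.12505141] [  61.19246615  550.11116391 1009.4824005 ]
wrist 356.95505283022993 283.20505340575534 211.3487660424925 [0.02220482 0.         0.         0.         0.        ] [-2.41607732  1.55786961  0.24356617] [-623.11095221  -40.76135739  379.98117415]
```

View pics/top0.png

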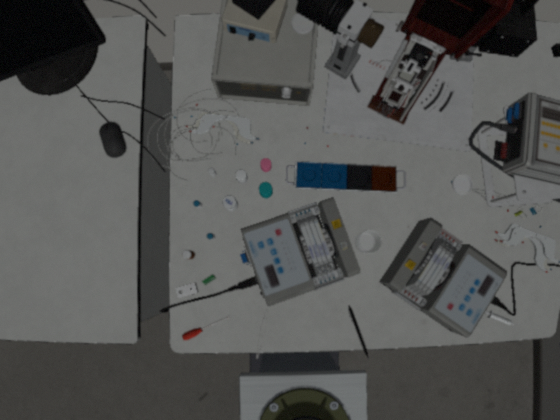

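View pics/scene0.png

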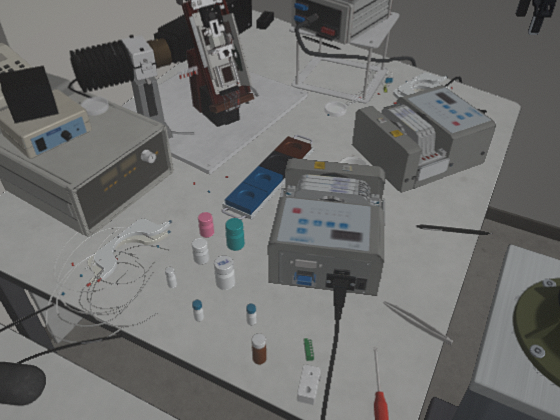

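Top view: the carrier lies at (347,176), with blue, blue, black and brown inserts from left to right. Left of it are these candidates:
- pink bottle (266,164) and turquoise jar (265,189)
- white bottle (241,176) and jar (231,202)
- white vial (212,172)
- blue caps (197,203) and (210,236)
- amber vial (189,254)

I'll confirm these in one enlarged crop and measure them.

```bash
cat > h.py <<'E'
import numpy as np,cv2
def cam(d):
    K=np.array([[d["fx"],0,d["cx"]],[0,d["fy"],d["cy"]],[0,0,1.]]); R=cv2.Rodrigues(np.array(d["rvec"],float))[0]
    return K,np.array(d["dist"],float),R,np.array(d["tvec"],float).ravel()
def ray(d,uv):
    K,D,R,t=cam(d); p=cv2.undistortPoints(np.array([[uv]],float),K,D)[0,0]
    v=R.T@np.array([p[0],p[1],1]); return -R.T@t,v/np.linalg.norm(v)
def onz(d,uv,z):
    o,v=ray(d,uv); return o+v*(z-o[2])/v[2]
def proj(d,P):
    K,D,R,t=cam(d); return cv2.projectPoints(np.array([P],float),np.array(d["rvec"],float),t,K,D)[0][0,0]
def tri(a,ua,b,ub):
    o1,v1=ray(a,ua);o2,v2=ray(b,ub)
    s=np.linalg.lstsq(np.c_[v1,-v2],o2-o1,rcond=None)[0]
    p,q=o1+s[0]*v1,o2+s[1]*v2; return (p+q)/2,np.linalg.norm(p-q)
E
python3 - <<'E'
import pickle,cv2,numpy as np
from h import *
t=pickle.load(open("top0.pkl","rb"));s=pickle.load(open("scene0.pkl","rb"))
a=cv2.resize(t["color"][145:275,170:300],(390,390),interpolation=3);b=cv2.resize(s["color"][200:375,150:325],(400,390),interpolation=3)
cv2.imwrite("pics/c1.png",np.clip(np.hstack([a,b])[...,::-1]*1.5,0,255).astype('uint8'))
for n,u in dict(pink=(266,164),turq=(265,189),bottle=(241,176),jar=(231,202),wv=(212,172),b1=(197,203),b2=(210,236),am=(189,254)).items(): print(n,onz(t,u,45).round())
for u in((300,176),(397,179)): print(onz(t,u,18).round())
E
```

```text
pink [671.  81.  45.]
turq [608.  85.  45.]
bottle [642. 143.  45.]
jar [578. 168.  45.]
wv [653. 215.  45.]
b1 [577. 252.  45.]
b2 [495. 220.  45.]
am [452. 272.  45.]
[644.  -3.  18.]
[ 633. -251.   18.]
```

View pics/c1.png

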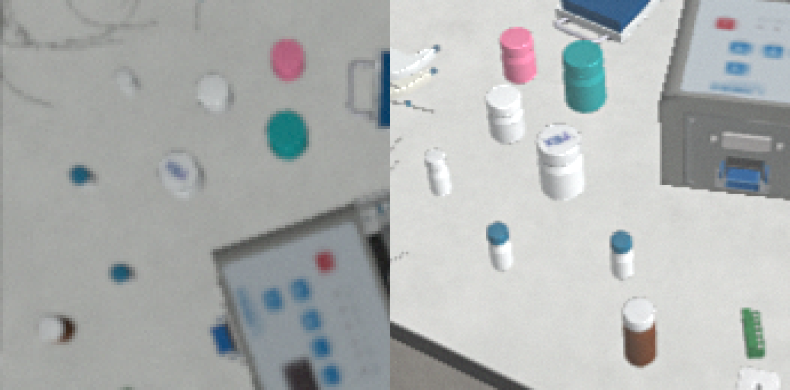

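View pics/wrist0.png

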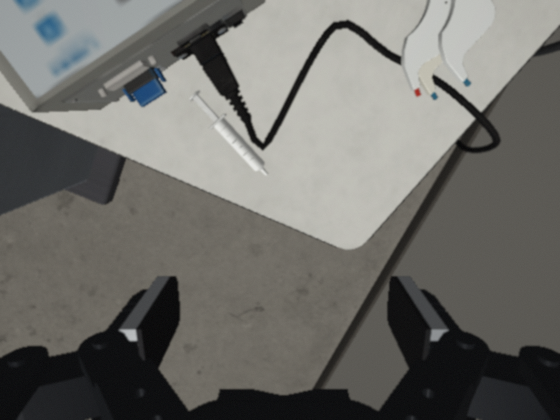

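The crop confirms it:
- **Jar:** the patched white-lid jar is at top (230,202). The unpatched white one at (241,176) is the spare bottle.
- **Blue-capped vials:** at (197,203) and (210,236).
- **White-capped vial:** at (212,172).
- **Amber vial:** at (189,254).

The wrist view shows only the bench corner. Next I'll build a height map for the transit and take first measurements.

Run:
```python
import pickle
from h import *
t=pickle.load(open("top0.pkl","rb"));K,D,R,T=cam(t)
v,u=np.mgrid[0:420,0:560]; n=cv2.undistortPoints(np.c_[u.ravel(),v.ravel()].astype(float)[:,None],K,D)[:,0]
z=t["depth"].ravel(); P=(np.c_[n*z[:,None],z]-T)@R; P=P[z>0]
xs=range(200,900,50); ys=range(350,-700,-50)
print("y:",list(ys))
for x in xs[::-1]:
    r=[]
    for y in ys:
        m=(abs(P[:,0]-x-25)<25)&(abs(P[:,1]-y+25)<25); r.append(int(np.percentile(P[m,2],98)) if m.sum()>5 else -999)
    print(x,r)
```

```text
y: [350, 300, 250, 200, 150, 100, 50, 0, -50, -100, -150, -200, -250, -300, -350, -400, -450, -500, -550, -600, -650]
850 [3, 15, 132, 134, 133, 133, 133, 132, 18, 18, 433, 347, 352, 439, 18, 19, 17, 2, 2, 3, 2]
800 [14, 16, 21, 20, 130, 133, 133, 133, 17, 19, 457, 336, 491, 442, 18, 18, 17, 2, 2, -999, -999]
750 [15, 20, 22, 21, 22, 3, 3, 3, 18, 18, 147, 220, 555, 19, 19, 18, 258, 259, 258, -999, -999]
700 [18, 19, 15, 8, 19, 3, 3, 3, 4, 3, 15, 139, 18, 18, 208, 217, 259, 260, 260, -999, -999]
650 [13, 14, 41, 14, 43, 45, 23, 24, 24, 24, 24, 24, 12, 3, 182, 197, 259, 260, 219, -999, -999]
600 [3, 4, 3, 43, 45, 58, 22, 24, 25, 24, 24, 24, 14, 3, 2, 195, 259, 259, 201, -999, -999]
550 [3, 41, 6, 58, 3, 55, 63, 109, 112, 2, 3, 3, 3, 3, 2, 13, 161, 227, 201, 160, 37]
500 [3, 3, 36, 4, 113, 115, 118, 121, 115, 3, 56, 4, 111, 111, 3, 3, 3, 3, 25, 13, 3]
450 [2, 55, 41, 3, 115, 115, 115, 122, 118, 113, 66, 77, 114, 119, 108, 62, 2, 31, 32, 31, 31]
400 [4, 55, 4, 3, 114, 115, 115, 121, 120, 114, 64, 114, 121, 121, 115, 114, 110, 3, 13, 29, 30]
350 [21, 23, 41, 45, 109, 115, 115, 114, 75, 102, 100, 113, 121, 119, 115, 115, 115, 26, 3, 19, 10]
300 [14, 21, 31, 4, 3, 112, 101, 3, 3, 7, 3, 65, 111, 115, 115, 115, 66, 43, 3, 3, 3]
250 [3, 19, 12, 9, 6, 9, 3, 4, 3, 10, 3, 3, 4, 113, 115, 114, 14, 43, 3, 3, 3]
200 [4, 17, 3, 3, 11, 4, 3, 3, 3, 9, 9, 3, 3, 3, 107, 3, 3, 3, 3, 2, 3]
```

```bash
python3 -m inch '[[0.97,-0.55,0,-0.764],[0.97,-0.55,0,-0.764],[0.97,-0.55,0,-0.764],[0.97,-0.55,0,-0.764],[0.97,-0.55,0,-0.764],[0.97,-0.55,0,-0.764],[0.97,-0.55,0,-0.764],[0.97,-0.55,0,-0.764],[0.97,-0.55,0,-0.764],[0.97,-0.55,0,-0.764]]' 100
python3 - <<'E'
import pickle
from h import *
from scipy.spatial.transform import Rotation as Ro
w=pickle.load(open("wrist0.pkl","rb"));K,D,R,T=cam(w)
Rt=Ro.from_rotvec([-3.0696,-.66038,.0007]).as_matrix(); print("cam in tool",Rt.T@(-R.T@T-np.array([256.7,-569.3,230.4])),"axes",(Rt.T@R.T).round(2))
t=pickle.load(open("top0.pkl","rb"));K,D,R,T=cam(t)
v,u=np.mgrid[0:420,0:560]; n=cv2.undistortPoints(np.c_[u.ravel(),v.ravel()].astype(float)[:,None],K,D)[:,0]
z=t["depth"].ravel(); P=(np.c_[n*z[:,None],z]-T)@R; P=P[z>0]
for y in range(160,-280,-20):
    m=(abs(P[:,1]-y)<10)&(P[:,2]>60)
    a=P[m&(P[:,0]<640),0];b=P[m&(P[:,0]>640),0]; print(y,a.max().round() if len(a) else '-',b.min().round() if len(b) else '-')
E
```

```text
time: 1.15
tool_pos: [421.3, -344.8, 231.1]
orientation: [-2.226, -2.216, -0.0]
wrist_force: [-0.6, 0.8, 1.0]
width: 51.8
finger_force: 0.0
cam in tool [  76.85075967   -0.95985159 -142.83790219] axes [[ 0.   -0.95 -0.3 ]
 [ 1.    0.    0.  ]
 [ 0.   -0.3   0.95]]
160 568.0 853.0
140 511.0 850.0
120 518.0 848.0
100 524.0 845.0
80 605.0 843.0
60 537.0 840.0
40 551.0 827.0
20 555.0 826.0
0 562.0 834.0
-20 569.0 832.0
-40 571.0 831.0
-60 576.0 942.0
-80 576.0 914.0
-100 522.0 905.0
-120 467.0 906.0
-140 496.0 902.0
-160 501.0 798.0
-180 501.0 787.0
-200 479.0 772.0
-220 425.0 764.0
-240 453.0 746.0
-260 478.0 753.0
```

```bash
cat > snap.py <<'E'
import sys,pickle,cv2
from bench import manip,cams
for a in sys.argv[1:]:
    n,k=a.split(":"); d=cams.get_image(n); pickle.dump(d,open(k+".pkl","wb")); cv2.imwrite(f"pics/{k}.png",d["color"][...,::-1])
E
python3 -m inch '[[0.98,0.72,0,0],[0.98,0.72,0,0],[0.98,0.72,0,0],[0.98,0.72,0,0],[0.98,0.72,0,0],[0.98,0.72,0,0],[0.98,0.72,0,0],[0.98,0.72,0,0],[0.98,0.72,0,0]]'; python3 snap.py wrist:w1
python3 -m inch '[[0.8,-0.16,0,0],[0.8,-0.16,0,0],[0.8,-0.16,0,0],[0.8,-0.16,0,0],[0.8,-0.16,0,0],[0.8,-0.16,0,0],[0.8,-0.16,0,0]]'; python3 snap.py wrist:w2
python3 -m inch '[[0.52,-0.1,0,0],[0.52,-0.1,0,0],[0.52,-0.1,0,0],[0.52,-0.1,0,0],[0.52,-0.1,0,0]]'; python3 snap.py wrist:w3
python3 -c "
import cv2,numpy as np
cv2.imwrite('pics/w123.png',np.hstack([cv2.resize(cv2.imread(f'pics/w{i}.png'),(400,300)) for i in (1,2)]))"
```

```text
time: 2.05
tool_pos: [601.1, -101.5, 230.9]
orientation: [2.226, 2.217, -0.003]
wrist_force: [-1.0, 0.2, 0.3]
width: 51.9
finger_force: 0.0
time: 2.8
tool_pos: [562.3, 97.4, 231.2]
orientation: [2.226, 2.215, -0.002]
wrist_force: [0.2, -0.8, -0.6]
width: 52.1
finger_force: 0.0
time: 3.35
tool_pos: [537.7, 228.8, 231.0]
orientation: [2.224, 2.218, -0.001]
wrist_force: [0.2, -0.4, 0.4]
width: 52.0
finger_force: 0.0
```

View pics/w123.png

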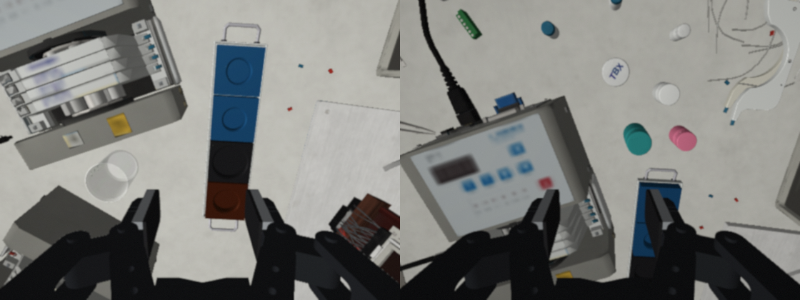

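View pics/w3.png

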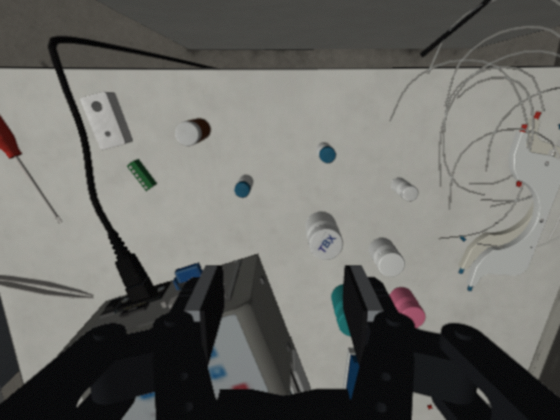

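```bash
cat > meas.py <<'E'
import pickle
from h import *
def world(d):
    K,D,R,T=cam(d); v,u=np.mgrid[0:420,0:560]
    n=cv2.undistortPoints(np.c_[u.ravel(),v.ravel()].astype(float)[:,None],K,D)[:,0]; z=d["depth"].ravel()
    P=(np.c_[n*z[:,None],z]-T)@R; P[z<=0]=-9999; return P.reshape(420,560,3)
def cap(d,xy,h,r=25):
    """centre pixel of the cap top: minimum enclosing of pixels whose depth point is near the top height"""
    P=world(d); m=(np.hypot(P[...,0]-xy[0],P[...,1]-xy[1])<r)&(P[...,2]>h-5)&(P[...,2]<h+8)
    v,u=np.nonzero(m)
    if len(u)<8: return None
    (c,s,a)=cv2.fitEllipse(cv2.convexHull(np.c_[u,v].astype(np.float32))) if len(u)>30 else ((u.mean(),v.mean()),(0,0),0)
    return np.array(c),len(u),np.median(P[m][:,2]).round(1),s
E
python3 - <<'E'
from meas import *
L=lambda n:pickle.load(open(n+".pkl","rb"))
V={n:L(n) for n in("top0","w2","w3","scene0")}
O=dict(jar=((578,168),56),amber=((452,272),55),b1=((577,252),41),b2=((495,220),41),wv=((653,215),41),bottle=((642,143),44))
for n,(xy,h) in O.items():
    c={k:cap(d,xy,h) for k,d in V.items()}
    print(n)
    for k in c:
        if c[k]: print("  ",k,c[k][0].round(1),c[k][1],c[k][2],np.round(c[k][3],1),onz(V[k],c[k][0],h).round(1)[:2])
    for a,b in(("top0","w3"),("scene0","w3"),("w2","w3"),("scene0","top0")):
        if c[a] and c[b]:
            p,e=tri(V[a],c[a][0],V[b],c[b][0]); print("   tri",a,b,p.round(1),round(e,1))
E
```

```text
jar
   top0 [228.8 201.6] 146 55.8 [13.2 13.6] [577.1 172.7]
   w2 [301.9 100.5] 1224 56.2 [37.9 40.8] [577.6 173.2]
   w3 [325.7 243. ] 882 56.1 [32.7 34. ] [577.5 174.4]
   scene0 [223.  263.1] 244 55.2 [16.3 19. ] [576.1 175.4]
   tri top0 w3 [577.7 173.1  52.8] 0.4
   tri scene0 w3 [577.9 172.8  52.4] 0.0
   tri w2 w3 [577.8 173.2  53.2] 0.1
   tri scene0 top0 [577.6 173.1  52.8] 0.2
amber
   top0 [186.4 254.3] 62 54.7 [8.3 8.9] [451.6 276. ]
   w3 [187.4 133.5] 503 55.1 [24.1 26.6] [453.1 277.3]
   scene0 [258.2 339.7] 153 54.1 [13.5 13.8] [451.6 278.7]
   tri top0 w3 [451.8 276.9  50.4] 0.2
   tri scene0 w3 [452.5 277.1  52.3] 0.2
   tri scene0 top0 [452.1 276.9  51.9] 1.0
b1
   top0 [195.9 202.7] 27 40.9 [0 0] [578.2 255.9]
   w2 [303.4  -2.6] 56 40.4 [13.4 15.8] [578.5 253. ]
   w3 [327.6 154.6] 224 40.9 [16.6 17.1] [578.  256.8]
   scene0 [196.3 303.7] 69 40.0 [8.5 9.7] [577. 258.]
   tri top0 w3 [578.4 256.4  38.5] 0.2
   tri scene0 w3 [578.4 256.4  38.1] 0.1
   tri w2 w3 [579.1 255.3  31.3] 0.3
   tri scene0 top0 [578.5 256.4  38.2] 0.2
b2
   top0 [209.1 235.7] 33 40.0 [6.
[... 419 characters left out ...]
2.6] 325 40.8 [19. 22.] [657.7 219.1]
   w3 [409.  192.6] 216 40.8 [15.9 16.9] [657.3 220.3]
   scene0 [169.  270.3] 61 40.0 [7.6 9.5] [657.1 220.8]
   tri top0 w3 [658.4 219.9  39.2] 0.7
   tri scene0 w3 [657.9 220.   39.7] 0.2
   tri w2 w3 [658.5 219.5  37.9] 0.1
   tri scene0 top0 [658.4 219.9  39.3] 0.5
bottle
   top0 [240.3 174.6] 93 43.2 [10.4 11. ] [645.4 145.3]
   w2 [376.  132.1] 739 43.9 [29.7 31.3] [645.4 145.5]
   w3 [390.5 263.5] 546 43.8 [25.2 27.1] [645.4 147. ]
   scene0 [198.7 243.6] 147 43.0 [12.1 14.9] [644.9 147.4]
   tri top0 w3 [646.2 145.6  41.1] 0.3
   tri scene0 w3 [645.9 146.2  42.3] 0.0
   tri w2 w3 [646.5 145.2  40.3] 0.2
   tri scene0 top0 [646.1 145.6  41.6] 0.4
```

Run:
```python
from meas import *
V={n:pickle.load(open(n+".pkl","rb")) for n in("top0","w1","w2")}
# rough centres along the row from ends
P=world(V["w1"]); m=(P[...,0]>590)&(P[...,0]<690)&(P[...,1]>-270)&(P[...,1]<20)&(abs(P[...,2]-23)<3)
r=cv2.minAreaRect(P[m][:,:2].astype(np.float32)); print("tops rect",np.round(r[0],1),np.round(r[1],1),r[2],"z",np.median(P[m][:,2]))
c=np.array(r[0]); b=cv2.boxPoints(r); e=[b[1]-b[0],b[2]-b[1]]; d=max(e,key=np.linalg.norm); d/=np.linalg.norm(d); d*=np.sign(d[1]); print("dir",d)
for i,k in enumerate((96,32,-32,-96)):
    g=c+k*d; uvs={}
    for n,Vd in V.items():
        Q=world(Vd); h=np.median(Q[m][:,2])if 0 else 22
        m2=(np.hypot(Q[...,0]-g[0],Q[...,1]-g[1])<29)&(Q[...,2]<19)&(Q[...,2]>0)
        # top-plane position of every pixel: keep those inside insert footprint
        k8=cv2.morphologyEx(m2.astype('uint8'),cv2.MORPH_OPEN,np.ones((2,2)))
        nn,lab,st,ce=cv2.connectedComponentsWithStats(k8)
        if nn<2: continue
        j=1+np.argmax(st[1:,4]); v,u=np.nonzero(lab==j)
        if len(u)<15: continue
        h=cv2.convexHull(np.c_[u,v].astype(np.float32)); X=np.array([onz(Vd,p,22)[:2] for p in h[:,0]],np.float32)
        cc,rr=cv2.minEnclosingCircle(X); uvs[n]=proj(Vd,[cc[0],cc[1],22])
        print(i,np.round(g,1),n,len(u),np.round(cc,1),round(rr,1),"floor z",np.median(Q[lab==j][:,2]).round(1),"rgb",Vd["color"][lab==j].mean(0).round())
    if "w1" in uvs and "top0" in uvs: print("  tri",tri(V["w1"],uvs["w1"],V["top0"],uvs["top0"]))
```

```text
tops rect [ 642.5 -121.3] [255.   62.3] 86.52420806884766 z 22.038691417285456
dir [0.06062677 0.9981605 ]
0 [648.3 -25.4] top0 124 [645.6 -25.1] 17.7 floor z 8.0 rgb [ 7. 40. 64.]
0 [648.3 -25.4] w1 899 [649.  -25.7] 15.8 floor z 8.3 rgb [ 22.  64. 101.]
  tri (array([652.04615405, -26.5475535 ,  -5.9270273 ]), np.float64(2.09732131203998))
1 [644.4 -89.3] top0 114 [640.9 -91.3] 15.6 floor z 8.1 rgb [ 7. 40. 64.]
1 [644.4 -89.3] w1 723 [645.2 -89.8] 15.3 floor z 8.3 rgb [20. 61. 97.]
1 [644.4 -89.3] w2 120 [638.3 -90.1] 12.3 floor z 9.2 rgb [13. 38. 59.]
  tri (array([651.29325906, -98.98327961, -29.10227525]), np.float64(1.183012814064954))
2 [ 640.5 -153.2] top0 279 [ 636.7 -153.7] 25.3 floor z 7.5 rgb [15. 15. 17.]
2 [ 640.5 -153.2] w1 1620 [ 641.4 -153.3] 24.7 floor z 8.3 rgb [22. 22. 23.]
2 [ 640.5 -153.2] w2 617 [ 640.4 -152.1] 24.1 floor z 8.3 rgb [17. 17. 18.]
  tri (array([ 641.17175888, -157.40083532,    8.23368646]), np.float64(3.9832493665513433))
3 [ 636.7 -217.1] top0 176 [ 634.1 -219.1] 19.5 floor z 8.3 rgb [35. 13.  4.]
3 [ 636.7 -217.1] w1 797 [ 637.4 -216.8] 18.7 floor z 8.4 rgb [51. 21. 10.]
  tri (array([ 637.38824528, -222.39356669,   10.95845186]), np.float64(2.360940429980452))
```

Carrier in w1, left to right along −y:
- blue wells at (648.5,−25.5) and (644.7,−89.5)
- black well at (641,−153.3)
- brown well at (637,−217)

Floors are at about 8.3 and tops at 22, which matches the text. I'll start with blue vial 1.

```bash
python3 -m inch '[[0.11,0.163,0.2,0],[0.11,0.163,0.4,0],[0.11,0.163,0.5,0],[0.11,0.163,0.6,0],[0.11,0.163,0.7,0],[0.11,0.163,0.78,0],[0.11,0.163,0.83,0],[0.11,0.163,0.856,0],[0.11,0.163,0.856,0],[0.11,0.163,0.856,0]]'; python3 snap.py wrist:p1 scene:s1
python3 -c "
import cv2,numpy as np
cv2.imwrite('pics/ps1.png',np.hstack([cv2.resize(cv2.imread('pics/p1.png'),(400,300)),cv2.resize(cv2.imread('pics/s1.png')[220:355,120:300],(400,300))]))"
```

```text
time: 4.4
tool_pos: [578.5, 257.6, 18.1]
orientation: [2.223, 2.219, 0.002]
wrist_force: [0.8, 0.4, -0.5]
width: 51.7
finger_force: 0.0
```

View pics/ps1.png

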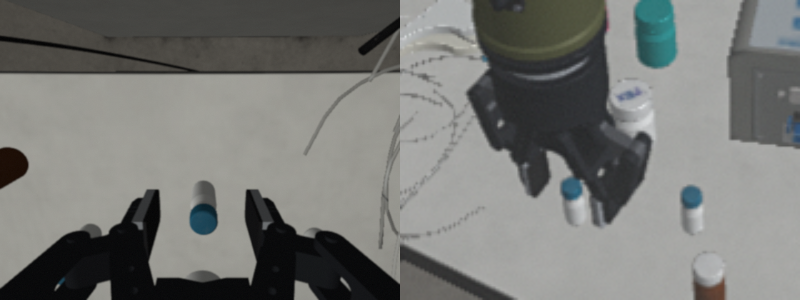

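The vial at (203,215) sits centred between the open fingers. I'll close on it and lift.

```bash
python3 -m inch '[[0,0,0,0],[0,0,0,0],[0,0,0,0],[0,0,0,0],[0,0,0,0],[0,0,0,0],[0,0,0,0]]' 255;  python3 -m inch '[[0,0,-0.04,0],[0,0,-0.15,0],[0,0,-0.3,0],[0,0,-0.45,0],[0,0,-0.56,0],[0,0,-0.56,0]]'
```

```text
time: 5.2
tool_pos: [578.1, 257.9, 17.8]
orientation: [2.222, 2.22, 0.001]
wrist_force: [0.2, -0.9, 6.3]
width: 14.0
finger_force: 58.5
time: 5.8
tool_pos: [579.5, 259.2, 162.2]
orientation: [2.221, 2.219, 0.011]
wrist_force: [0.1, 0.1, -0.1]
width: 13.5
finger_force: 58.5
```

```bash
python3 -m inch '[[-0.1,0.08,0,0],[-0.25,0.16,0,0],[-0.4,0.24,0,0],[-0.55,0.28,0,0],[-0.7,0.28,0,0],[-0.85,0.28,0,0],[-0.93,0.28,0,0],[-0.93,0.28,0,0]]';  python3 -m inch '[[-0.1,0,0.1,0],[-0.19,0,0.2,0],[-0.2,0,0.3,0],[-0.2,0,0.37,0],[-0.2,0,0.37,0],[-0.2,0,0.37,0]]'; python3 snap.py wrist:p2 scene:s2 top:t2
python3 -c "
import cv2,numpy as np
cv2.imwrite('pics/ps2.png',np.hstack([cv2.resize(cv2.imread('pics/p2.png'),(400,300)),cv2.resize(cv2.imread('pics/s2.png')[100:235,200:380],(400,300))]))"
```

```text
time: 6.6
tool_pos: [647.3, 19.7, 156.2]
orientation: [2.229, 2.213, -0.005]
wrist_force: [-0.4, -0.3, -0.2]
width: 13.7
finger_force: 58.5
time: 7.2
tool_pos: [647.5, -23.4, 64.9]
orientation: [-2.22, -2.221, -0.0]
wrist_force: [-0.1, -0.1, 0.2]
width: 14.1
finger_force: 58.5
```

View pics/ps2.png

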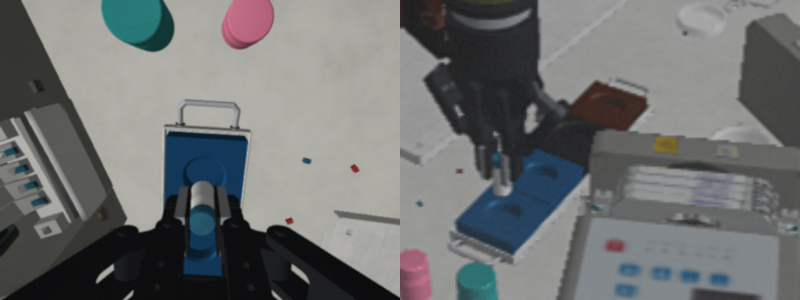

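The vial is held upright over the outer blue well (wrist crop (207,172)). I'll lower it.

```bash
python3 -m inch '[[-0.004,0.004,0.04,0],[-0.006,0.004,0.08,0],[-0.006,0.004,0.12,0],[-0.006,0.004,0.14,0],[-0.006,0.004,0.15,0],[-0.006,0.004,0.15,0]]'
```

```text
time: 7.95
tool_pos: [648.3, -26.3, 26.7]
orientation: [-2.222, -2.22, 0.001]
wrist_force: [-0.4, -0.4, 0.3]
width: 13.8
finger_force: 58.5
```

```bash
python3 -m inch '[[0,0,0.003,0],[0,0,0.006,0],[0,0,0.006,0],[0,0,0.006,0]]'; python3 -m inch '[[0,0,0,0],[0,0,0,0],[0,0,0,0],[0,0,0,0],[0,0,0,0]]' 120;  python3 -m inch '[[0,0,-0.05,0],[0,0,-0.15,0],[0,0,-0.3,0],[0,0,-0.45,0],[0,0,-0.52,0],[0,0,-0.52,0]]' 100; python3 snap.py wrist:p3
python3 -c "
from meas import *
d=pickle.load(open('p3.pkl','rb'));print(cap(d,(648,-26),49,20))
c=cap(d,(648,-26),49,20);print(onz(d,c[0],49))"
```

```text
time: 8.35
tool_pos: [648.7, -26.4, 26.0]
orientation: [2.222, 2.22, 0.0]
wrist_force: [-0.4, 0.2, -0.5]
width: 14.0
finger_force: 58.5
time: 8.85
tool_pos: [648.6, -26.4, 25.8]
orientation: [-2.223, -2.22, -0.0]
wrist_force: [-0.1, 0.1, 0.2]
width: 45.0
finger_force: 0.0
time: 9.45
tool_pos: [650.4, -25.9, 160.2]
orientation: [2.22, 2.217, 0.007]
wrist_force: [-0.6, 0.0, 0.5]
width: 52.0
finger_force: 0.0
(array([280.20996094, 209.6525116 ]), 342, np.float64(48.9), (20.565366744995117, 20.960765838623047))
[648.06022292 -26.85292537  49.        ]
```

Seated: cap top at 48.9 and within 1.5 mm of the well centre. Next is blue vial 2.

```bash
python3 -m inch '[[0.15,-0.05,-0.1,0],[0.3,-0.15,-0.1,0],[0.45,-0.25,-0.1,0],[0.6,-0.35,-0.1,0],[0.75,-0.45,-0.1,0],[0.9,-0.55,-0.1,0],[0.996,-0.608,-0.1,0],[0.996,-0.608,-0.1,0],[0.996,-0.608,-0.1,0]]' 100
python3 -m inch '[[0,0,0.15,0],[0,0,0.3,0],[0,0,0.4,0],[0,0,0.5,0],[0,0,0.58,0],[0,0,0.6,0],[0,0,0.6,0],[0,0,0.6,0]]'; python3 snap.py wrist:p4
python3 -c "
from meas import *
d=pickle.load(open('p4.pkl','rb'));c=cap(d,(497,223),41,20);print(c,onz(d,c[0],41))"
```

```text
time: 10.4
tool_pos: [496.2, 222.8, 180.1]
orientation: [-2.221, -2.222, 0.002]
wrist_force: [-0.5, -0.1, -0.6]
width: 52.4
finger_force: 0.0
time: 11.2
tool_pos: [497.5, 222.5, 31.4]
orientation: [2.223, 2.219, 0.001]
wrist_force: [-0.9, 0.2, -0.3]
width: 51.7
finger_force: 0.0
(array([283.87875366, 287.50363159]), 1076, np.float64(40.9), (36.8663215637207, 37.570430755615234)) [497.17724664 224.7930578   41.        ]
```

```bash
python3 -m inch '[[0.004,0,0.03,0],[0.004,0,0.055,0],[0.004,0,0.055,0]]'; python3 -m inch '[[0,0,0,0],[0,0,0,0],[0,0,0,0],[0,0,0,0],[0,0,0,0],[0,0,0,0],[0,0,0,0]]' 255;  python3 -m inch '[[0,0,-0.04,0],[0,0,-0.15,0],[0,0,-0.3,0],[0,0,-0.45,0],[0,0,-0.6,0],[0,0,-0.6,0]]'
```

```text
time: 11.55
tool_pos: [496.4, 223.5, 16.4]
orientation: [-2.222, -2.22, 0.002]
wrist_force: [0.3, 0.7, 0.3]
width: 52.1
finger_force: 0.0
time: 12.25
tool_pos: [497.0, 223.9, 17.3]
orientation: [2.222, 2.22, 0.001]
wrist_force: [-0.2, -0.2, 5.6]
width: 13.9
finger_force: 58.7
time: 12.85
tool_pos: [498.8, 225.5, 172.2]
orientation: [2.221, 2.218, 0.012]
wrist_force: [0.9, 0.5, -0.4]
width: 13.8
finger_force: 58.5
```

```bash
python3 -m inch '[[-0.1,0.04,0,0],[-0.25,0.11,0,0],[-0.4,0.18,0,0],[-0.55,0.24,0,0],[-0.7,0.31,0,0],[-0.85,0.38,0,0],[-0.9,0.4,0,0],[-0.9,0.4,0,0]]';  python3 -m inch '[[-0.15,0.1,0,0],[-0.3,0.18,0,0],[-0.353,0.19,0.1,0],[-0.353,0.19,0.25,0],[-0.353,0.19,0.38,0],[-0.353,0.19,0.42,0],[-0.353,0.19,0.42,0],[-0.353,0.19,0.42,0]]'; python3 snap.py wrist:p5
python3 -c "
from meas import *
d=pickle.load(open('p5.pkl','rb'));P=world(d);i=cap(d,(645,-89),80,25);print(i and (i,onz(d,i[0],i[2])))"
```

```text
time: 13.65
tool_pos: [596.7, -4.4, 166.1]
orientation: [-2.227, -2.215, 0.002]
wrist_force: [-0.6, 0.4, -0.0]
width: 13.9
finger_force: 58.5
time: 14.45
tool_pos: [644.8, -88.2, 63.5]
orientation: [2.22, 2.221, 0.003]
wrist_force: [-0.1, -0.0, 0.4]
width: 13.8
finger_force: 58.6
((array([283.42141724, 297.63009644]), 2532, np.float64(85.5), (71.9760513305664, 111.56315612792969)), array([644.26411751, -83.25115089,  85.5       ]))
```

```bash
python3 -m inch '[[-0.004,0,0.04,0],[-0.005,0,0.08,0],[-0.005,0,0.12,0],[-0.005,0,0.14,0],[-0.005,0,0.148,0],[-0.005,0,0.152,0],[-0.005,0,0.152,0],[-0.005,0,0.152,0]]'; python3 -m inch '[[0,0,0,0],[0,0,0,0],[0,0,0,0],[0,0,0,0],[0,0,0,0]]' 120;  python3 -m inch '[[0,0,-0.05,0],[0,0,-0.15,0],[0,0,-0.3,0],[0,0,-0.45,0],[0,0,-0.6,0],[0,0,-0.6,0]]' 100; python3 snap.py wrist:p6
python3 -c "
from meas import *
d=pickle.load(open('p6.pkl','rb'))
for q in((648,-26),(645,-89)):
  c=cap(d,q,49,20);print(c,onz(d,c[0],49))"
```

```text
time: 15.3
tool_pos: [643.4, -91.0, 25.3]
orientation: [2.223, 2.22, -0.002]
wrist_force: [-6.0, -0.3, 14.2]
width: 13.7
finger_force: 60.3
time: 15.8
tool_pos: [644.0, -90.9, 23.8]
orientation: [-2.222, -2.22, 0.0]
wrist_force: [0.1, -0.5, -0.6]
width: 45.2
finger_force: 0.0
time: 16.4
tool_pos: [646.9, -90.2, 180.9]
orientation: [2.217, 2.215, 0.011]
wrist_force: [0.6, 0.6, 0.8]
width: 51.9
finger_force: 0.0
(array([283.92785645, 120.11057281]), 344, np.float64(49.1), (20.335561752319336, 21.030988693237305)) [647.98521317 -27.75438683  49.        ]
(array([277.64193726, 201.84602356]), 300, np.float64(48.9), (19.035911560058594, 19.598146438598633)) [643.01465885 -91.10992035  49.        ]
```

Seated (48.9). Next is the amber vial.

```bash
python3 -m inch '[[0.15,-0.05,0,0],[0.3,-0.12,0,0],[0.45,-0.2,0,0],[0.6,-0.27,0,0],[0.75,-0.33,0,0],[0.9,-0.4,0,0],[0.9,-0.4,0,0]]' 100
python3 -m inch '[[0.15,-0.1,0,0],[0.3,-0.2,0,0],[0.45,-0.3,0,0],[0.572,-0.37,0,0],[0.572,-0.37,0.1,0],[0.572,-0.37,0.25,0],[0.572,-0.37,0.38,0],[0.572,-0.37,0.44,0],[0.572,-0.37,0.44,0],[0.572,-0.37,0.44,0]]'; python3 snap.py wrist:p7
python3 -c "
from meas import *
d=pickle.load(open('p7.pkl','rb'));c=cap(d,(452,277),55,20);print(c,onz(d,c[0],55))"
```

```text
time: 17.15
tool_pos: [540.8, 141.0, 174.3]
orientation: [-2.21, -2.228, -0.002]
wrist_force: [0.5, 0.2, -0.4]
width: 51.8
finger_force: 0.0
time: 18.15
tool_pos: [451.8, 277.2, 64.1]
orientation: [-2.222, -2.22, 0.001]
wrist_force: [0.2, 0.9, -0.8]
width: 52.0
finger_force: 0.0
(array([286.33868408, 268.12051392]), 1556, np.float64(55.0), (44.71006393432617, 44.86225891113281)) [452.63614338 279.13808158  55.        ]
```

```bash
python3 -m inch '[[0.004,0.003,0.06,0],[0.005,0.003,0.12,0],[0.005,0.003,0.165,0],[0.005,0.003,0.176,0],[0.005,0.003,0.176,0],[0.005,0.003,0.176,0]]'; python3 -m inch '[[0,0,0,0],[0,0,0,0],[0,0,0,0],[0,0,0,0],[0,0,0,0],[0,0,0,0],[0,0,0,0]]' 255;  python3 -m inch '[[0,0,-0.04,0],[0,0,-0.15,0],[0,0,-0.3,0],[0,0,-0.45,0],[0,0,-0.6,0],[0,0,-0.6,0]]'
```

```text
time: 18.8
tool_pos: [453.0, 278.9, 20.7]
orientation: [2.222, 2.22, 0.002]
wrist_force: [-0.6, 0.2, -0.2]
width: 52.0
finger_force: 0.0
time: 19.5
tool_pos: [452.9, 278.7, 20.6]
orientation: [2.222, 2.22, 0.001]
wrist_force: [-1.2, -0.5, 5.6]
width: 20.7
finger_force: 58.5
time: 20.1
tool_pos: [454.3, 280.6, 175.3]
orientation: [2.221, 2.219, 0.013]
wrist_force: [0.4, 1.7, -1.0]
width: 20.2
finger_force: 58.7
```

```bash
python3 -m inch '[[-0.1,0.04,0,0],[-0.25,0.1,0,0],[-0.4,0.15,0,0],[-0.55,0.2,0,0],[-0.7,0.26,0,0],[-0.85,0.31,0,0],[-0.95,0.35,0,0],[-0.95,0.35,0,0]]'; python3 -m inch '[[-0.1,0.04,0,0],[-0.25,0.1,0,0],[-0.4,0.15,0,0],[-0.55,0.2,0,0],[-0.7,0.26,0,0],[-0.85,0.31,0,0],[-0.95,0.35,0,0],[-0.95,0.35,0,0]]'; python3 -m inch '[[-0.05,0.02,0,0],[-0.082,0.037,0.1,0],[-0.082,0.037,0.22,0],[-0.082,0.037,0.34,0],[-0.082,0.037,0.41,0],[-0.082,0.037,0.42,0],[-0.082,0.037,0.42,0],[-0.082,0.037,0.42,0]]'; python3 snap.py scene:s8
```

```text
time: 20.9
tool_pos: [540.7, 35.7, 169.2]
orientation: [2.23, 2.212, -0.004]
wrist_force: [-0.9, 0.9, -0.8]
width: 20.3
finger_force: 58.7
time: 21.7
tool_pos: [627.2, -201.3, 168.8]
orientation: [2.229, 2.214, -0.003]
wrist_force: [0.0, -0.2, -0.2]
width: 20.5
finger_force: 58.7
time: 22.5
tool_pos: [637.4, -216.6, 66.5]
orientation: [2.221, 2.22, 0.002]
wrist_force: [0.5, -0.0, -0.3]
width: 20.5
finger_force: 58.7
```

View pics/s8.png

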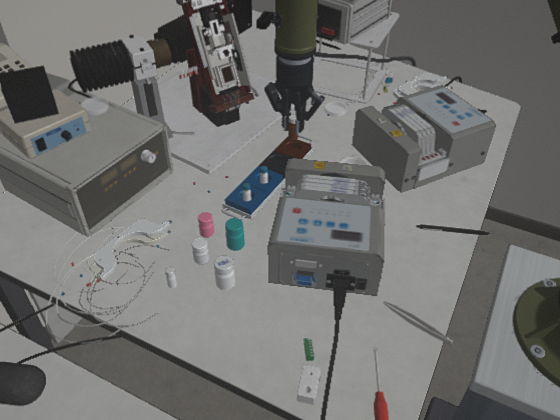

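The amber vial at (292,130) is upright above the brown insert, and both blue vials are standing in theirs. I'll lower it.

```bash
python3 -m inch '[[0,0,0.04,0],[0,0,0.08,0],[0,0,0.12,0],[0,0,0.14,0],[0,0,0.146,0],[0,0,0.149,0],[0,0,0.149,0],[0,0,0.149,0]]'; python3 -m inch '[[0,0,0,0],[0,0,0,0],[0,0,0,0],[0,0,0,0],[0,0,0,0]]' 120;  python3 -m inch '[[0,0,-0.05,0],[0,0,-0.15,0],[0,0,-0.3,0],[0,0,-0.45,0],[0,0,-0.6,0],[0,0,-0.6,0]]' 100; python3 snap.py wrist:p9
python3 -c "
from meas import *
d=pickle.load(open('p9.pkl','rb'))
c=cap(d,(637,-217),63,20);print(c,onz(d,c[0],63))"
```

```text
time: 23.35
tool_pos: [635.6, -217.1, 28.7]
orientation: [-2.222, -2.22, 0.002]
wrist_force: [-5.3, 1.2, 12.8]
width: 20.5
finger_force: 60.1
time: 23.85
tool_pos: [636.4, -217.1, 27.5]
orientation: [-2.222, -2.22, 0.0]
wrist_force: [0.5, 0.0, -0.2]
width: 45.3
finger_force: 0.0
time: 24.45
tool_pos: [639.4, -217.0, 184.9]
orientation: [2.217, 2.214, 0.009]
wrist_force: [0.6, 0.3, -0.3]
width: 51.8
finger_force: 0.0
(array([277.16421509, 204.53634644]), 594, np.float64(63.1), (27.19340705871582, 27.502647399902344)) [ 635.1749485  -217.42385997   63.        ]
```

```bash
python3 -m inch '[[0.15,-0.02,0,0],[0.3,-0.04,0,0],[0.45,-0.06,0,0],[0.6,-0.08,0,0],[0.75,-0.1,0,0],[0.9,-0.12,0,0],[0.9,-0.12,0,0]]'
python3 -m inch '[[0.15,-0.03,0,0],[0.3,-0.06,0,0],[0.45,-0.09,0,0],[0.6,-0.117,0,0],[0.66,-0.117,0,0],[0.66,-0.117,0.12,0],[0.66,-0.117,0.25,0],[0.66,-0.117,0.38,0],[0.66,-0.117,0.42,0],[0.66,-0.117,0.42,0],[0.66,-0.117,0.42,0]]'; python3 snap.py wrist:p10
python3 -c "
from meas import *
d=pickle.load(open('p10.pkl','rb'));c=cap(d,(578,173),56,22);print(c,onz(d,c[0],56))"
```

```text
time: 25.2
tool_pos: [605.0, 15.4, 178.0]
orientation: [-2.21, -2.228, -0.004]
wrist_force: [-0.4, -0.7, -0.4]
width: 52.0
finger_force: 0.0
time: 26.3
tool_pos: [578.2, 173.0, 73.8]
orientation: [2.223, 2.22, 0.002]
wrist_force: [0.0, -0.3, 0.4]
width: 51.7
finger_force: 0.0
(array([283.81661987, 260.67379761]), 3251, np.float64(56.1), (63.2309684753418, 65.75743103027344)) [577.90407446 174.64595298  56.        ]
```

View pics/p10.png

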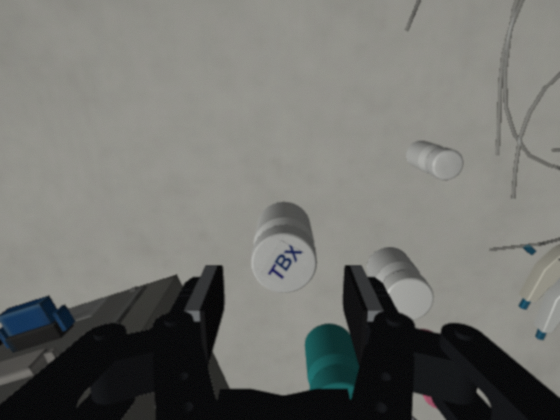

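The jar lid with its blue "TBX" patch (284,262) is centred. The plain bottle (405,290) is near the right finger, so I'll narrow the opening slightly before descending.

```bash
python3 -m inch '[[0.003,-0.001,0.03,0],[0.004,-0.001,0.08,0],[0.004,-0.001,0.14,0],[0.004,-0.001,0.19,0],[0.004,-0.001,0.21,0],[0.004,-0.001,0.21,0],[0.004,-0.001,0.21,0]]' 114; python3 -m inch '[[0,0,0,0],[0,0,0,0],[0,0,0,0],[0,0,0,0],[0,0,0,0],[0,0,0,0]]' 255;  python3 -m inch '[[0,0,-0.04,0],[0,0,-0.15,0],[0,0,-0.3,0],[0,0,-0.45,0],[0,0,-0.6,0],[0,0,-0.6,0]]'
```

```text
time: 27.05
tool_pos: [577.3, 174.2, 20.3]
orientation: [-2.222, -2.22, -0.0]
wrist_force: [-0.6, 0.0, 0.2]
width: 47.2
finger_force: 0.0
time: 27.65
tool_pos: [577.8, 174.2, 21.0]
orientation: [2.222, 2.22, 0.002]
wrist_force: [-0.5, -0.4, 5.5]
width: 32.5
finger_force: 59.6
time: 28.25
tool_pos: [579.4, 175.4, 176.0]
orientation: [2.22, 2.218, 0.012]
wrist_force: [0.9, 0.1, -0.2]
width: 32.9
finger_force: 59.6
```

```bash
python3 -m inch '[[-0.1,0.02,0,0],[-0.25,0.05,0,0],[-0.4,0.08,0,0],[-0.55,0.11,0,0],[-0.7,0.14,0,0],[-0.85,0.17,0,0],[-0.9,0.18,0,0],[-0.9,0.18,0,0]]'; python3 -m inch '[[-0.12,0.03,0,0],[-0.25,0.06,0,0],[-0.36,0.073,0,0],[-0.409,0.073,0,0],[-0.409,0.073,0.1,0],[-0.409,0.073,0.22,0],[-0.409,0.073,0.34,0],[-0.409,0.073,0.41,0],[-0.409,0.073,0.42,0],[-0.409,0.073,0.42,0],[-0.409,0.073,0.42,0]]'; python3 snap.py scene:s11 wrist:p11
```

```text
time: 29.05
tool_pos: [621.7, -54.2, 169.5]
orientation: [-2.227, -2.215, 0.003]
wrist_force: [-0.3, 1.5, -0.8]
width: 32.7
finger_force: 59.6
time: 30.15
tool_pos: [641.1, -152.2, 66.7]
orientation: [2.221, 2.221, 0.003]
wrist_force: [0.5, -0.5, -0.7]
width: 32.6
finger_force: 59.6
```

View pics/p11.png

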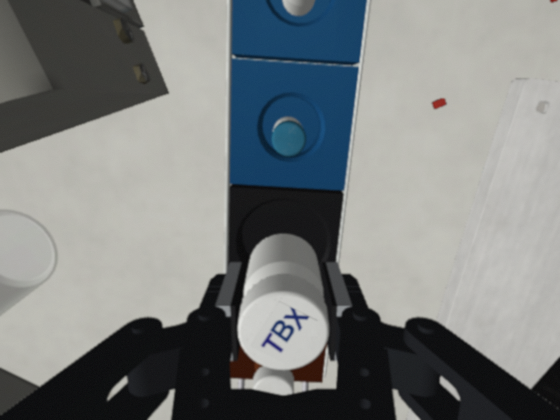

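The jar (283,300) is upright over the black well. The blue vial at (288,135) is in its well. I'll lower the jar.

```bash
python3 -m inch '[[-0.002,0,0.04,0],[-0.004,0,0.08,0],[-0.004,0,0.12,0],[-0.004,0,0.14,0],[-0.004,0,0.145,0],[-0.004,0,0.148,0],[-0.004,0,0.148,0]]'; python3 -m inch '[[0,0,0,0],[0,0,0,0],[0,0,0,0],[0,0,0,0],[0,0,0,0]]' 100;  python3 -m inch '[[0,0,-0.05,0],[0,0,-0.15,0],[0,0,-0.3,0],[0,0,-0.45,0],[0,0,-0.7,0],[0,0,-0.7,0],[0,0,-0.7,0]]'; python3 -m inch '[[-0.2,-0.1,0,0],[-0.4,-0.2,0,0],[-0.5,-0.3,0,0],[-0.5,-0.3,0,0]]'; python3 snap.py wrist:p12 top:t12 scene:s12
python3 - <<'E'
from meas import *
d=pickle.load(open('p12.pkl','rb'));t=pickle.load(open('t12.pkl','rb'));s=pickle.load(open('s12.pkl','rb'))
for n,q,h in(("jar",(641,-153),64),("amber",(637,-217),63),("bA",(648,-26),49),("bB",(644,-90),49),("wv",(658,220),41),("bottle",(646,146),44)):
    for k,D in(("w",d),("t",t),("s",s)):
        c=cap(D,q,h,24)
        if c: print(n,k,c[2],onz(D,c[0],h).round(1))
cv2.imwrite('pics/fin.png',np.hstack([cv2.resize(cv2.imread('pics/p12.png'),(400,300)),cv2.resize(cv2.imread('pics/s12.png')[100:310,130:410],(400,300))]))
E
```

```text
time: 30.95
tool_pos: [639.3, -154.5, 29.0]
orientation: [-2.222, -2.22, 0.003]
wrist_force: [-6.3, 0.3, 11.3]
width: 32.7
finger_force: 60.9
time: 31.45
tool_pos: [640.2, -154.3, 28.1]
orientation: [-2.222, -2.22, 0.0]
wrist_force: [0.5, 0.9, -0.5]
width: 52.0
finger_force: 0.0
time: 32.15
tool_pos: [641.6, -154.2, 207.1]
orientation: [2.219, 2.217, 0.005]
wrist_force: [0.6, 0.6, -0.6]
width: 51.6
finger_force: 0.0
time: 32.55
tool_pos: [559.0, -287.7, 200.9]
orientation: [-2.233, -2.206, 0.011]
wrist_force: [-0.2, -0.1, 0.2]
width: 51.9
finger_force: 0.0
jar w 64.0 [ 637.4 -156.4   64. ]
jar t 63.3 [ 639.  -154.7   64. ]
jar s 63.2 [ 636.3 -151.3   64. ]
amber w 62.8 [ 633.9 -218.    63. ]
amber t 61.6 [ 635.3 -217.6   63. ]
amber s 62.0 [ 633.4 -213.4   63. ]
bA t 48.4 [647.3 -27.7  49. ]
bA s 47.5 [646.2 -24.1  49. ]
bB t 48.7 [642.8 -91.7  49. ]
bB s 48.1 [640.9 -88.7  49. ]
wv t 40.2 [658.5 219.5  41. ]
wv s 40.0 [656.4 221.3  41. ]
bottle t 43.3 [645.3 144.9  44. ]
bottle s 43.0 [644.3 148.   44. ]
```

View pics/fin.png

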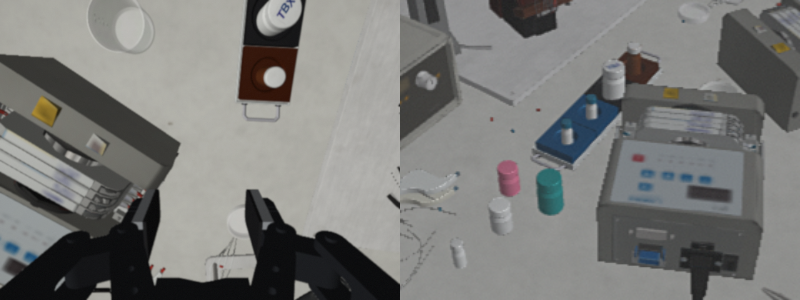

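The picture shows all four standing upright and fully down in their own wells, within about 4 mm of centre. The white vial and the bottle haven't moved, and the gripper is clear. I'll hand the job in.

```bash
python3 -c "
from bench import manip
print(manip.finish_job())"
```

```text
the job is handed in; nothing more can be done
None
```

The job is handed in: by my last camera check, the jar, the amber vial and both blue-capped vials stand upright and fully down in their own wells, and the white-capped vial and plain bottle were not moved; the judge's result was not shown.

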